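# Click the photometer's filter wheel to its long rib and zero it

### The arm

A 6-joint arm with a two-finger parallel gripper is mounted at the origin on the work surface. World frame = base frame: x ahead of the robot, y to its left, z up, the work surface at z = 0. Lengths are in m, angles in rad, forces in N, time in s.
With the tool pointing down it reaches from about 0.325 to 0.775 m from the base axis. Payload 5.5 kg.
Tool frame: the origin (TCP) lies on the mounting face of the last link; the fingertips stand 182 mm ahead of it and the grasp point (between the pads) lies 163 mm ahead of it (env.tip_extent is the distance from the TCP to the fingertips, in m); z points along the fingers, y is the line along which they close (so a half turn about z gives the same grasp; the last joint's range is limited). The gripper opens to 88 mm and grips with 3 to 60 N. Pads are 20 mm wide; open, the fingers measure 115 mm over their backs; the gripper's body (75 mm by 178 mm) begins 61 mm behind the grasp point.
Start: joints at [-0.057, 0.091, 1.231, -0, 1.82, -0.057], TCP at [0.6, -0, 0.405] pointing down, gripper open.
Joint ranges: [-2.87, 2.87], [-0.86, 2.18], [0.17, 2.46], [-1.51, 4.65], [0.06, 2.69], [-2.65, 2.65]. Speed limits (rad/s): [2.57, 2.57, 3.01, 3.14, 3.14, 3.14].

### API

Orientations are given as [roll, pitch, yaw] about the fixed x, y, z axes, in that order (R = Rz(yaw) Ry(pitch) Rx(roll)).
In Python, from workcell import env, optics, hand_in gives the robot as it stands.
- The arm moves only by the tool move_arm, never from a script. Its argument "rows" is a list of rows, each a list of 2 entries, a list of its own where there are three numbers: the shift along the tool's x, y, z in cm, then the turn, a rotation vector about the tool's x, y, z in degrees. In form: [[[tx, ty, tz], [rx, ry, rz]], ...]. A call has 1 to 5 rows; each row shifts and turns the commanded pose from where the row before left it, along the tool's axes as they then stand; what a row does not reach is not made up. A row lasts 1/10 s, in which the tool goes at most 50 mm and 8.59 degrees, less where a joint would pass 70% of its speed; a pose out of reach is approached as far as the arm can. A call with a gripper value outside its range is refused whole. "claw" is the opening, from 0 (shut) to 1 (fully open), set as the call begins (left out, the last holds). The fingers move at their own pace and stop on an object; the grip force is fixed at half the most. Time passes only in rows, so rows that do not move let the fingers close. It gives the time, the measured TCP pose, the force, the opening and the grip force at its end, in the units of the state.
- env.get_state(): the state, without advancing time (a new reading comes with each control period).
- optics.get_image(name): name is "scene" or "side" or "wrist"; returns the picture (420x560x3 uint8, red, green, blue); there is no depth.
- optics.camera_params(name): a dict with "fx", "fy", "cx", "cy" (pixels), "position" and "rotation" of the camera in the world; the wrist camera has in their place "hand_eye" (4x4, takes a point from camera to tool coordinates, whose origin is the TCP and whose axes are the flange's). Camera axes: x right, y down, z forward; pixel columns grow to the right and rows downward; lengths in m; the calibration is good to about 2 mm. The wrist camera is an equidistant fisheye: a pixel r from the principal point sees the ray r / f radians off the axis. A picture is of the moment at which its call begins: read the wrist's pose just before it. camera_params takes no time and is no camera call.
- hand_in(): hands the job in; it is judged then, once.
The state is a dict: "t": time; "q": joint angles; "qd": joint speeds; "effort": joint torques, N m; "tcp_pos": TCP position; "orientation": TCP orientation; "contact_force": force on the tool from outside, world axes, zero at the start; "ft_torque": the same for the moment, N m; "grip_width": finger opening in m; "grasp_force": force on a finger pad.
Only numpy, scipy, OpenCV 4.12 (cv2) and the standard library are available. Lean on these libraries where they do the work, as an engineer would, in place of code of your own. Each camera call takes 0.05 s, during which the arm holds its last target. There are 200 camera calls.

### The job

Put the photometer on its haemoglobin filter and zero it. With a fingertip, gently flick the ribbed filter wheel on, click by click, its top moving away from the front of the instrument, until the one long rib clicks home on top, between the two arrowheads; then press the large round zero key fully down and let it go. Nothing is to be gripped: leave the small square keys and everything standing about alone.

Things in the scene. Friction and masses are not known exactly. Their poses are not given: they have to be found in the camera images.
- photometer: white bench photometer, fixed, 260 deep (x) x 280 wide (y) mm. Origin: centre of its underside; x points from its front (sloping display side, towards the robot) to its back, y to its left, z up. Flat deck 95 mm above the bench from x = -85 mm to the back, with the filter wheel at the left, three keys at the front right, and the shut lid of the sample well, 18 mm high, behind them
- filter_wheel (a joint): angle of the filter wheel, rad: 0 with the long rib on top; grows as the wheel's top moves to the photometer's back. One click is 36 degrees, 0.628 rad. At the start the long rib is 2, 3 or 4 clicks short (about -1.26, -1.88 or -2.51), hidden below the deck at the wheel's front side. It turns either way without end and rests only at click stops
- wheel_axle (a point): centre of the filter wheel on its axle, 67 mm above the bench, 28 mm below the deck. A black drum 80 mm in diameter, 34 mm wide, axle along the photometer's y, stands 12 mm out of a slot in the deck. A firm sprung click stop: some 2.5 N on a rib carries the wheel half a click (18 degrees), then it snaps to the next stop by itself; let go earlier, it springs back
- wheel_index (a point): fixed point on top of the wheel, level with the rib tips, 49 mm above the axle, midway between two small black arrowheads on the deck that mark the reading position. At every click stop one rib stands here, and one more shows 36 degrees down the wheel's front side and one down its back side; the other ribs are inside
- long_rib (a point): middle of the tip of the long rib; turns with the wheel. Ten white ribs, one per click, run across the drum's rim; each is 5 mm thick and stands 9 mm out of the drum (tip 49 mm from the axle). Nine are 12 mm long, in the middle of the drum's width; only the long rib spans the whole 34 mm
- zero_key (a joint): the zero key: the large round grey key, 26 mm across, standing 8 mm above the deck, nearest the wheel. Value in m: 0 up, 0.005 fully down; spring, about 1.5 N to start and 5 N fully down
- zero_key_top (a point): centre of the zero key's top face (103 mm above the bench when up)
- read_key (a joint): middle key of the row, small and square, 16 mm, 67 mm to the right of the zero key; value in m, 0 up, 0.005 down; not to be pressed
- mode_key (a joint): right-hand key of the row, small and square, 16 mm, 45 mm right of the other small one; value in m, 0 up, 0.005 down; not to be pressed
- dropper: small white dropper bottle with a blue cap, 32 mm across, 58 mm tall, standing at the back of the photometer's deck, between wheel and sample lid; loose, to be left alone; origin: centre of its underside
- tube_rack: white block rack of blue-capped tubes, 145 x 165 mm, 92 mm tall, on the bench to the photometer's left; loose, to be left alone; origin: centre of its underside
- tube_beaker: white beaker full of red-capped tubes, 86 mm across, about 150 mm tall with the tubes, on the photometer's right; loose, to be left alone; origin: centre of its underside
- beaker: empty white beaker, 86 mm across, 105 mm tall; loose, to be left alone; origin: centre of its underside
- sample_pot: clear screw-top pot with a white lid, 51 mm across, 58 mm tall, on the bench just in front of the photometer; loose, to be left alone; origin: centre of its underside
- cuvette_tray: white open tray of cuvettes, 75 x 110 mm, 48 mm tall, on the bench at the right of the photometer, near its front; loose, to be left alone; origin: centre of its underside

How it is judged:
By the outcome, as a careful person would: the job done as asked, in the order asked, and still so for the second after the job is handed in, with the robot touching nothing.
It also fails if it takes over 54 s, if anything falls off the work surface, if the arm or the gripper's body presses on something with over 40 N, if the wrist force passes 120 N, or if a joint passes its speed limit or range.

## Working session

There is one attempt and no reset: what is moved stays moved. The work goes in short steps, Python scripts to look and compute and a tool call to move; the robot and the scene stay as the last step left them, time stands still between calls to the robot, and variables do not carry over. Pictures are saved under pics/ and viewed, at most 10 in all, crops included, and the job is handed in when it is done.

Besides the shell and the picture viewer there is one more tool, called by a JSON object that holds its "op" and its "data", one argument or row to a line. move_arm: Moves the arm, as the interface text tells. Its arguments: {"type":"object","properties":{"rows":{"type":"array"},"claw":{"type":"number"}},"required":["rows"]}

```bash
mkdir -p pics; python3 - <<'E'
from workcell import env, optics
import cv2,numpy as np
s=env.get_state();print(s['t'],s['tcp_pos'],s['orientation'],s['grip_width'])
a=[optics.get_image(n)[:,:,::-1] for n in("scene","side","wrist")]
for n,i in zip(("scene","side","wrist"),a):
    cv2.imwrite(f'pics/{n}0.png',i); p=optics.camera_params(n);print(n,{k:np.round(v,4).tolist() if not isinstance(v,str) else v for k,v in p.items()})
E
```

```text
0.0 [6.00055538e-01 3.88309323e-06 4.03520631e-01] [-3.13966298e+00 -9.40519512e-05  1.57080894e+00] 0.08791388482052169
scene {'fx': 409.4546, 'fy': 409.4546, 'cx': 277.0469, 'cy': 204.8242, 'position': [1.0454, 0.2434, 0.7786], 'rotation': [-2.4334, -0.0005, 1.9443]}
side {'fx': 402.1752, 'fy': 402.1752, 'cx': 279.9747, 'cy': 209.5716, 'position': [0.0315, -0.7626, 0.6167], 'rotation': [-2.0685, 0.0226, -0.5424]}
wrist {'fx': 325.1923, 'fy': 325.1923, 'cx': 278.5712, 'cy': 208.7236, 'hand_eye': [[-0.0003, -0.9552, -0.2958, 0.081], [1.0, -0.0003, -0.0, -0.0003], [-0.0, -0.2958, 0.9552, 0.0208], [0.0, 0.0, 0.0, 1.0]]}
```

View pics/scene0.png

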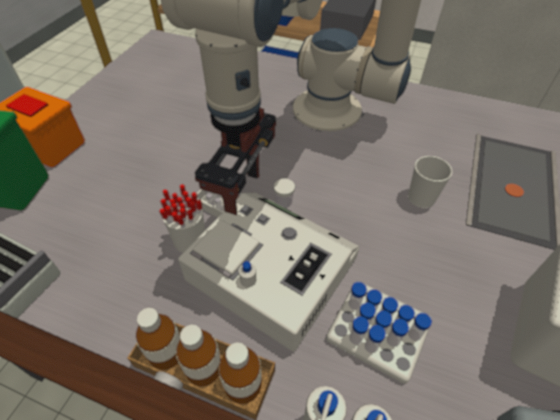

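View pics/wrist0.png

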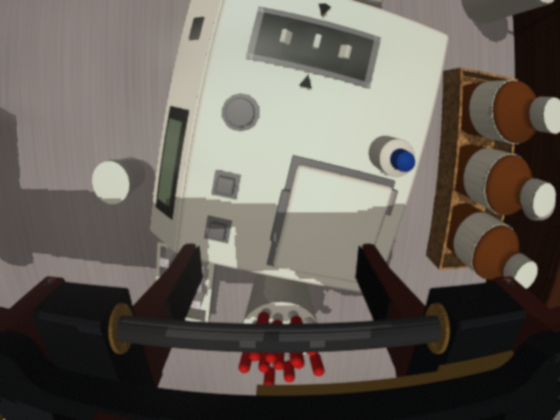

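The wrist view shows the arrowheads at about (323,9) and (306,82), ribs near (286,37), (317,41) and (345,50), the zero key at (240,112) and the small keys at (226,184) and (217,229). The dropper is at (399,157).

```bash
cat > h.py <<'E'
from workcell import env, optics
import cv2,numpy as np
from scipy.spatial.transform import Rotation as R
def pose(s=None):
    s=s or env.get_state(); return R.from_euler('xyz',s['orientation']).as_matrix(),np.array(s['tcp_pos'])
def wray(px,P):
    c=optics.camera_params('wrist');H=np.array(c['hand_eye']);Rm,t=P
    d=np.array([(px[0]-c['cx'])/c['fx'],(px[1]-c['cy'])/c['fy']]);r=np.linalg.norm(d)
    v=np.r_[d/r*np.sin(r),np.cos(r)] if r>0 else np.array([0,0,1.])
    return Rm@H[:3,3]+t, Rm@H[:3,:3]@v
def fray(n,px):
    c=optics.camera_params(n);M=R.from_euler('xyz',c['rotation']).as_matrix()
    return np.array(c['position']),M@np.array([(px[0]-c['cx'])/c['fx'],(px[1]-c['cy'])/c['fy'],1])
def on(ray,z): o,v=ray; return o+v*(z-o[2])/v[2]
E
python3 - <<'E'
from h import *
P=pose()
for n,p,z in [('arrL',(323,9),.095),('arrR',(306,82),.095),('topRib',(317,41),.116),('front',(286,37),.1066),('back',(345,50),.1066),('zero',(240,110),.103),('read',(226,184),.103),('mode',(217,229),.103),('drop',(403,160),.153),('pot',(110,182),.058)]:
    print(n,on(wray(p,P),z).round(4))
print('scene zero',on(fray('scene',(289,233)),.103).round(4), on(fray('scene',(291,258)),.095).round(4), on(fray('scene',(323,276)),.095).round(4))
w=cv2.imread('pics/wrist0.png')[0:240,140:460]
cv2.imwrite('pics/w0c.png',cv2.resize(w,None,fx=2.5,fy=2.5,interpolation=cv2.INTER_CUBIC))
E
```

```text
arrL [0.6383 0.1756 0.095 ]
arrR [0.6231 0.1071 0.095 ]
topRib [0.6303 0.1401 0.116 ]
front [0.6055 0.1451 0.1066]
back [0.6552 0.1354 0.1066]
zero [0.5664 0.0824 0.103 ]
read [0.5525 0.0174 0.103 ]
mode [ 0.5419 -0.0254  0.103 ]
drop [0.6924 0.048  0.153 ]
pot [0.4098 0.0118 0.058 ]
scene zero [0.5686 0.0832 0.103 ] [0.6192 0.1064 0.095 ] [0.6351 0.1774 0.095 ]
```

View pics/w0c.png

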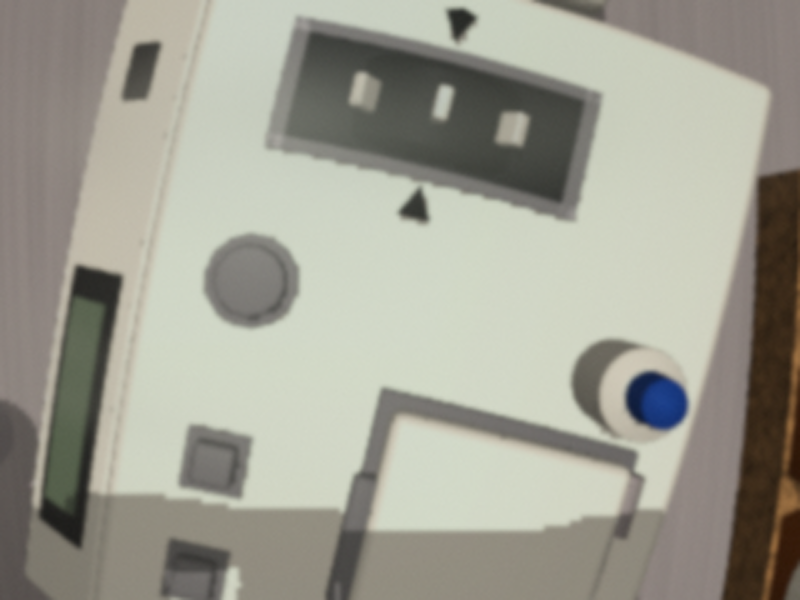

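The key spacing (66.5 mm) and the heights agree with the given sizes. Photometer yaw is about -12.5°, the wheel index is near (0.630, 0.141), and the zero key near (0.567, 0.083). I'll push with shut fingers, the 20 mm side along the motion, so I turn the tool by -77.5° about its z.

{"op": "move_arm", "data": {
  "claw": 0,
  "rows": [
    [[0,0,0],[0,0,-8]],
    [[0,0,0],[0,0,-8]],
    [[0,0,0],[0,0,-8]],
    [[0,0,0],[0,0,-8]],
    [[0,0,0],[0,0,-8]]
  ]
}}

```text
t: 0.65
tcp_pos: [0.6, -0.0, 0.4041]
orientation: [-3.141, -0.001, 2.275]
contact_force: [-0.5, -0.6, -0.4]
grip_width: 0.0513
grasp_force: 0.0
```

{"op": "move_arm", "data": {
  "rows": [
    [[0,0,0],[0,0,-8]],
    [[0,0,0],[0,0,-8]],
    [[0,0,0],[0,0,-8]],
    [[0,0,0],[0,0,-8]],
    [[0,0,0],[0,0,-5.5]]
  ]
}}

```text
t: 1.15
tcp_pos: [0.6, 0.0, 0.4041]
orientation: [-3.141, -0.001, 2.929]
contact_force: [-0.5, 0.5, -0.0]
grip_width: 0.011
grasp_force: 0.0
```

```bash
cat >> h.py <<'E'
def go(target_tip,lift=0):
    s=env.get_state();Rm,t=pose(s);tip=t+Rm@[0,0,env.tip_extent]
    print('t',round(s['t'],2),'tip',tip.round(4),'F',np.round(s['contact_force'],1),'shift cm',(Rm.T@(np.array(target_tip)-tip)*100).round(2),'axes x',Rm[:,0].round(3),'z',Rm[:,2].round(4))
yaw=np.radians(-12.5);ex=np.array([np.cos(yaw),np.sin(yaw),0]);ey=np.array([-np.sin(yaw),np.cos(yaw),0])
IDX=np.array([.630,.141,.116]);KEY=np.array([.567,.083,.103])
E
python3 - <<'E'
from h import *
go(IDX-.016*ex+[0,0,.09])
E
```

```text
t 1.15 tip [0.5999 0.     0.2221] F [-0.5  0.5 -0. ] shift cm [ 1.63 14.42  1.61] axes x [-0.977  0.211  0.001] z [-9.e-04  1.e-04 -1.e+00]
```

{"op": "move_arm", "data": {
  "rows": [
    [[0.4,3.6,0.4],[0,0,0]],
    [[0.4,3.6,0.4],[0,0,0]],
    [[0.4,3.6,0.4],[0,0,0]],
    [[0.4,3.6,0.4],[0,0,0]],
    [[0,0,0],[0,0,0]]
  ]
}}

```text
t: 1.65
tcp_pos: [0.6154, 0.148, 0.3868]
orientation: [3.141, -0.003, 2.928]
contact_force: [0.1, -0.8, -1.1]
grip_width: 0.0006
grasp_force: 0.0
```

```bash
python3 - <<'E'
from h import *
go(IDX-.016*ex+[0,0,.0])
P=pose();w=optics.get_image('wrist')[:,:,::-1];cv2.imwrite('pics/w1.png',w)
E
```

```text
t 1.65 tip [0.6149 0.1482 0.2048] F [ 0.1 -0.8 -1.1] shift cm [-0.06 -0.38  8.88] axes x [-0.977  0.212  0.003] z [-0.0028  0.0011 -1.    ]
```

View pics/w1.png

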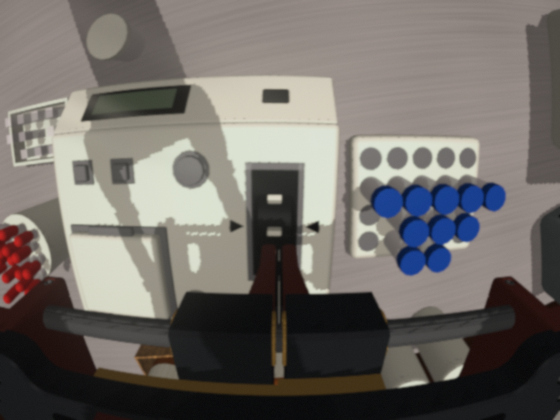

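Arrowheads are at (237,226) and (313,226), the front and top ribs at (274,199) and (274,231), and the key at (190,168). The shut fingertips are in line with the wheel.

```bash
python3 - <<'E'
from h import *
P=pose()
for n,p,z in [('aR',(236,226),.095),('aL',(313,226),.095),('top',(274,231),.116),('front',(274,199),.1066),('key',(190,167),.103),('read',(121,170),.103),('mode',(83,172),.103)]: print(n,on(wray(p,P),z).round(4))
E
```

```text
aR [0.6247 0.1042 0.095 ]
aL [0.6393 0.1715 0.095 ]
top [0.6287 0.1385 0.116 ]
front [0.6045 0.1437 0.1066]
key [0.5629 0.0805 0.103 ]
read [0.5494 0.0159 0.103 ]
mode [ 0.5404 -0.0258  0.103 ]
```

{"op": "move_arm", "data": {
  "rows": [
    [[-0.2,-0.55,3],[0,0,0]],
    [[0,0,3],[0,0,0]],
    [[0,0,2.3],[0,0,0]],
    [[0,0,0.8],[0,0,0]],
    [[0,0,0],[0,0,0]]
  ]
}}

```text
t: 2.2
tcp_pos: [0.6161, 0.1373, 0.2963]
orientation: [-3.14, -0.002, 2.922]
contact_force: [-0.9, -0.4, 0.1]
grip_width: 0.0005
grasp_force: 0.3
```

```bash
sed -i 's/IDX=.*/IDX=np.array([.631,.139,.116]);KEY=np.array([.565,.0815,.103])/' h.py; python3 - <<'E'
from h import *
go(IDX-.016*ex+[0,0,-.0065])
cv2.imwrite('pics/s1.png',cv2.resize(optics.get_image('side')[100:340,220:540,::-1],None,fx=2.5,fy=2.5,interpolation=cv2.INTER_CUBIC))
E
```

```text
t 2.2 tip [0.6156 0.1372 0.1143] F [-0.9 -0.4  0.1] shift cm [0.14 0.51 0.48] axes x [-0.976  0.217  0.002] z [-2.7e-03 -7.0e-04 -1.0e+00]
```

View pics/s1.png

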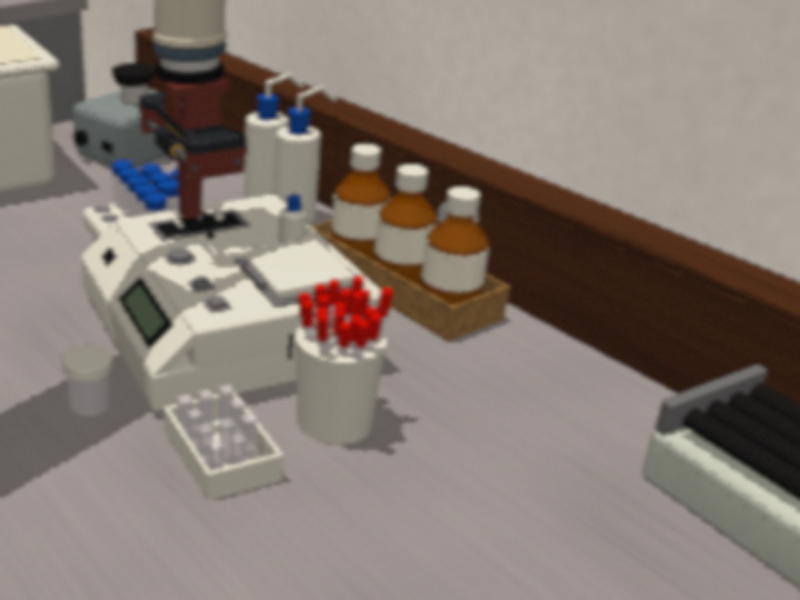

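The side view shows the fingertip over the wheel, just in front of the top rib. I'll make a small correction downward and to the left.

{"op": "move_arm", "data": {
  "rows": [
    [[0,0.45,0.15],[0,0,0]],
    [[0,0,0.15],[0,0,0]],
    [[0,0,0],[0,0,0]]
  ]
}}

```text
t: 2.55
tcp_pos: [0.6177, 0.1428, 0.2976]
orientation: [3.14, 0.004, 2.924]
contact_force: [-0.9, -0.3, 4.2]
grip_width: 0.0006
grasp_force: 2.6
```

```bash
python3 - <<'E'
from h import *
go(IDX-.016*ex+[0,0,-.0065])
E
```

```text
t 2.55 tip [0.6186 0.143  0.1156] F [-0.9 -0.3  4.2] shift cm [ 0.3  -0.12  0.61] axes x [-0.976  0.216 -0.004] z [ 4.6e-03  6.0e-04 -1.0e+00]
```

Upward force with the tip at rib height: the fingertip rests on the top rib's edge. I'll lift, move 6 mm to the front and go down again.

{"op": "move_arm", "data": {
  "rows": [
    [[0,0,-0.8],[0,0,0]],
    [[0.6,0,0],[0,0,0]],
    [[0,0,0.6],[0,0,0]],
    [[0,0,0.3],[0,0,0]],
    [[0,0,0],[0,0,0]]
  ]
}}

```text
t: 3.05
tcp_pos: [0.6112, 0.1439, 0.2921]
orientation: [-3.141, -0.002, 2.924]
contact_force: [0.1, 0.0, -0.1]
grip_width: 0.0005
grasp_force: 0.0
```

```bash
python3 - <<'E'
from h import *
go(IDX-.018*ex+[0,0,-.0065])
E
```

```text
t 3.05 tip [0.6108 0.1439 0.1101] F [ 0.1  0.  -0.1] shift cm [-0.28 -0.04  0.06] axes x [-0.976  0.216  0.002] z [-2.2e-03 -4.0e-04 -1.0e+00]
```

{"op": "move_arm", "data": {
  "rows": [
    [[-0.6,0,0],[0,0,0]],
    [[-0.5,0,0],[0,0,0]],
    [[-0.5,0,0],[0,0,0]],
    [[-0.5,0,0],[0,0,0]],
    [[-0.4,0,0],[0,0,0]]
  ]
}}

```text
t: 3.55
tcp_pos: [0.6367, 0.1382, 0.2939]
orientation: [3.141, 0.002, 2.923]
contact_force: [1.0, -1.0, 0.7]
grip_width: 0.0004
grasp_force: 0.6
```

```bash
python3 - <<'E'
from h import *
go(IDX)
E
```

```text
t 3.55 tip [0.637  0.1382 0.1119] F [ 1.  -1.   0.7] shift cm [ 0.6  -0.05 -0.41] axes x [-0.976  0.217 -0.002] z [ 1.6e-03 -2.0e-04 -1.0e+00]
```

The force now points back (+x), so the next rib seems to be pressing from behind, meaning the wheel has snapped over. I'll lift, pull back to the front and look.

{"op": "move_arm", "data": {
  "rows": [
    [[0,0,-1.5],[0,0,0]],
    [[0,0,-4],[0,0,0]],
    [[2.7,0,-1.5],[0,0,0]],
    [[0,0,0],[0,0,0]],
    [[0,0,0],[0,0,0]]
  ]
}}

```text
t: 4.05
tcp_pos: [0.6093, 0.1444, 0.3654]
orientation: [3.141, 0.003, 2.924]
contact_force: [-0.9, 0.6, 0.1]
grip_width: 0.0003
grasp_force: 0.0
```

```bash
cat > look.py <<'E'
from h import *
import sys
go(IDX-.020*ex+[0,0,-.0065])
P=pose();w=optics.get_image('wrist')[:,:,::-1];sc=optics.get_image('scene')[:,:,::-1]
w=cv2.resize(w[140:290,180:340],None,fx=2.5,fy=2.5,interpolation=cv2.INTER_CUBIC);sc=cv2.resize(sc[220:310,250:350],(400,375),interpolation=cv2.INTER_CUBIC)
cv2.imwrite(f'pics/{sys.argv[1]}.png',np.hstack([w[:375],sc]))
E
python3 look.py l1
```

```text
t 4.05 tip [0.6099 0.1445 0.1834] F [-0.9  0.6  0.1] shift cm [-0.16 -0.09  7.39] axes x [-0.976  0.216 -0.003] z [ 2.9e-03  4.0e-04 -1.0e+00]
```

View pics/l1.png

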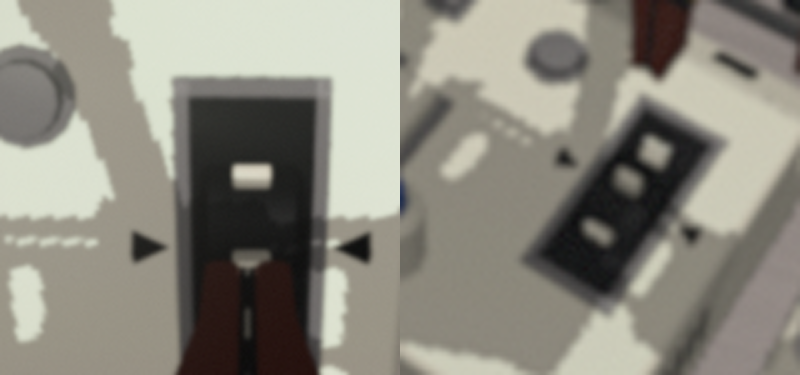

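The wheel rests at a stop, with a short rib on top and a short rib in front, so the long rib is still at least two clicks away. I'll do the next click.

{"op": "move_arm", "data": {
  "rows": [
    [[0,0,4],[0,0,0]],
    [[0,0,2.5],[0,0,0]],
    [[0,0,0.8],[0,0,0]],
    [[0,0,0],[0,0,0]],
    [[-0.6,0,0],[0,0,0]]
  ]
}}

```text
t: 4.65
tcp_pos: [0.6154, 0.143, 0.2903]
orientation: [-3.141, -0.001, 2.924]
contact_force: [0.9, 0.4, 0.3]
grip_width: 0.0003
grasp_force: 0.0
```

{"op": "move_arm", "data": {
  "rows": [
    [[-0.5,0,0],[0,0,0]],
    [[-0.5,0,0],[0,0,0]],
    [[-0.5,0,0],[0,0,0]],
    [[-0.4,0,0],[0,0,0]]
  ]
}}

```text
t: 5.05
tcp_pos: [0.6346, 0.1387, 0.2907]
orientation: [3.142, 0.001, 2.923]
contact_force: [0.8, -0.3, 1.1]
grip_width: 0.0002
grasp_force: 1.1
```

```bash
python3 - <<'E'
from h import *
go(IDX)
E
```

```text
t 5.05 tip [0.6348 0.1387 0.1087] F [ 0.8 -0.3  1.1] shift cm [ 0.38 -0.05 -0.73] axes x [-0.976  0.217 -0.001] z [ 8.e-04 -2.e-04 -1.e+00]
```

{"op": "move_arm", "data": {
  "rows": [
    [[0,0,-1.5],[0,0,0]],
    [[0,0,-4],[0,0,0]],
    [[2.6,0,-1.5],[0,0,0]],
    [[0,0,0],[0,0,0]],
    [[0,0,0],[0,0,0]]
  ]
}}

```text
t: 5.55
tcp_pos: [0.6085, 0.1446, 0.3619]
orientation: [3.141, 0.002, 2.924]
contact_force: [-0.1, -1.0, -0.8]
grip_width: 0.0006
grasp_force: 0.0
```

```bash
python3 look.py l2
```

```text
t 5.55 tip [0.609  0.1447 0.1799] F [-0.1 -1.  -0.8] shift cm [-0.26 -0.08  7.04] axes x [-0.976  0.216 -0.002] z [ 2.5e-03  2.0e-04 -1.0e+00]
```

View pics/l2.png

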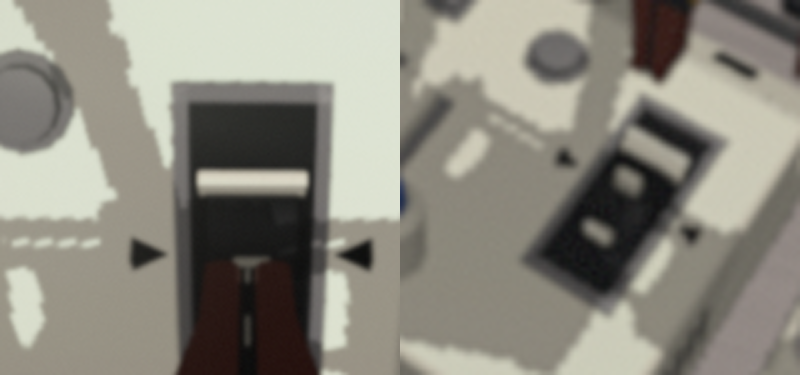

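The long rib now shows on the front side, so one more click puts it on top.

{"op": "move_arm", "data": {
  "rows": [
    [[0,0,4],[0,0,0]],
    [[0,0,2.2],[0,0,0]],
    [[0,0,0.7],[0,0,0]],
    [[0,0,0],[0,0,0]],
    [[-0.6,0,0],[0,0,0]]
  ]
}}

```text
t: 6.15
tcp_pos: [0.6145, 0.1433, 0.2912]
orientation: [-3.141, -0.001, 2.924]
contact_force: [0.3, 0.1, 0.3]
grip_width: 0.0003
grasp_force: 0.0
```

{"op": "move_arm", "data": {
  "rows": [
    [[-0.5,0,0],[0,0,0]],
    [[-0.5,0,0],[0,0,0]],
    [[-0.5,0,0],[0,0,0]],
    [[-0.5,0,0],[0,0,0]]
  ]
}}

```text
t: 6.55
tcp_pos: [0.6346, 0.1388, 0.2916]
orientation: [-3.142, 0.001, 2.923]
contact_force: [0.5, 0.1, 0.3]
grip_width: 0.0005
grasp_force: 0.3
```

```bash
python3 - <<'E'
from h import *
go(IDX)
E
```

```text
t 6.55 tip [0.6347 0.1387 0.1096] F [0.5 0.1 0.3] shift cm [ 0.37 -0.05 -0.64] axes x [-0.976  0.217 -0.001] z [ 6.e-04 -1.e-04 -1.e+00]
```

{"op": "move_arm", "data": {
  "rows": [
    [[0,0,-1.5],[0,0,0]],
    [[0,0,-4],[0,0,0]],
    [[2.6,0,-1.5],[0,0,0]],
    [[0,0,0],[0,0,0]],
    [[0,0,0],[0,0,0]]
  ]
}}

```text
t: 7.05
tcp_pos: [0.6085, 0.1447, 0.3632]
orientation: [3.141, 0.003, 2.924]
contact_force: [0.7, 1.1, -0.6]
grip_width: 0.0006
grasp_force: 0.0
```

```bash
python3 look.py l3; python3 -c "
from h import *
go(KEY+[0,0,.02])"
```

```text
t 7.05 tip [0.609  0.1447 0.1812] F [ 0.7  1.1 -0.6] shift cm [-0.25 -0.09  7.17] axes x [-0.976  0.216 -0.003] z [ 2.8e-03  3.0e-04 -1.0e+00]
t 7.15 tip [0.6086 0.1444 0.1787] F [-0.1  0.5 -0.2] shift cm [ 2.89 -7.08  5.58] axes x [-0.976  0.217  0.001] z [-1.1e-03 -4.0e-04 -1.0e+00]
```

View pics/l3.png

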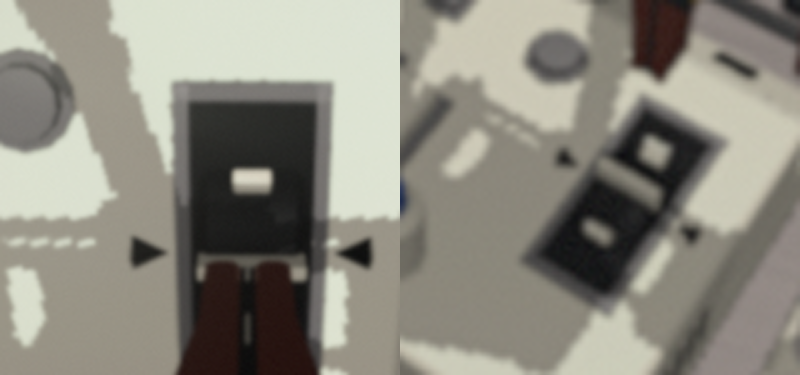

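The long rib is home between the arrowheads. Next I go over the zero key.

{"op": "move_arm", "data": {
  "rows": [
    [[1,-2.4,0],[0,0,0]],
    [[1,-2.4,0.5],[0,0,0]],
    [[0.9,-2.3,2],[0,0,0]],
    [[0,0,3],[0,0,0]],
    [[0,0,0],[0,0,0]]
  ]
}}

```text
t: 7.65
tcp_pos: [0.564, 0.0807, 0.3007]
orientation: [-3.139, -0.009, 2.922]
contact_force: [0.3, 0.8, -0.7]
grip_width: 0.0005
grasp_force: 0.0
```

```bash
python3 -c "
from h import *
go(KEY)
w=optics.get_image('wrist')[:,:,::-1];cv2.imwrite('pics/k.png',w)"
```

```text
t 7.65 tip [0.5622 0.0805 0.1187] F [ 0.3  0.8 -0.7] shift cm [-0.26  0.16  1.57] axes x [-0.976  0.218  0.009] z [-9.6e-03 -8.0e-04 -1.0e+00]
```

View pics/k.png

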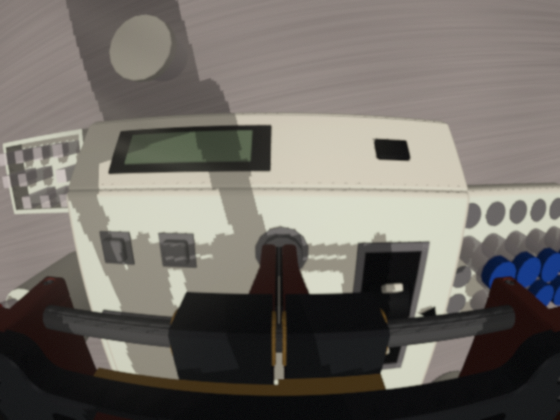

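The fingertip is centred over the zero key at (281,246).

{"op": "move_arm", "data": {
  "rows": [
    [[-0.2,0.1,0.8],[0,0,0]],
    [[0,0,0.6],[0,0,0]],
    [[0,0,0.4],[0,0,0]],
    [[0,0,0.2],[0,0,0]],
    [[0,0,0],[0,0,0]]
  ]
}}

```text
t: 8.2
tcp_pos: [0.567, 0.0823, 0.2865]
orientation: [-3.141, -0.0, 2.924]
contact_force: [-0.0, 0.4, -0.4]
grip_width: 0.0004
grasp_force: 0.0
```

```bash
python3 -c "
from h import *
go(KEY-[0,0,.005])"
```

```text
t 8.2 tip [0.567  0.0822 0.1045] F [-0.   0.4 -0.4] shift cm [ 0.18 -0.12  0.65] axes x [-0.976  0.216  0.   ] z [-3.e-04 -0.e+00 -1.e+00]
```

{"op": "move_arm", "data": {
  "rows": [
    [[0.1,0,0.2],[0,0,0]],
    [[0,0,0.2],[0,0,0]],
    [[0,0,0.2],[0,0,0]],
    [[0,0,0.1],[0,0,0]],
    [[0,0,0],[0,0,0]]
  ]
}}

```text
t: 8.7
tcp_pos: [0.5661, 0.0824, 0.2804]
orientation: [3.141, 0.001, 2.923]
contact_force: [-0.5, 0.8, 4.5]
grip_width: 0.0002
grasp_force: 2.4
```

```bash
python3 -c "
from h import *
go(KEY-[0,0,.005])"
```

```text
t 8.7 tip [0.5663 0.0824 0.0984] F [-0.5  0.8  4.5] shift cm [ 0.11 -0.12  0.04] axes x [-0.976  0.216 -0.001] z [ 1.3e-03  3.0e-04 -1.0e+00]
```

Nearly at the bottom at 4.5 N; a bit further, until the force exceeds 5 N clearly.

{"op": "move_arm", "data": {
  "rows": [
    [[0,0,0.1],[0,0,0]],
    [[0,0,0.1],[0,0,0]],
    [[0,0,0],[0,0,0]]
  ]
}}

```text
t: 9.0
tcp_pos: [0.566, 0.0823, 0.2802]
orientation: [3.141, 0.002, 2.923]
contact_force: [-3.9, -0.2, 11.6]
grip_width: 0.0003
grasp_force: 6.0
```

11.6 N and no further travel: the key is fully down. Release.

{"op": "move_arm", "data": {
  "rows": [
    [[0,0,-0.5],[0,0,0]],
    [[0,0,-2],[0,0,0]],
    [[0,0,-4],[0,0,0]],
    [[0,0,-4],[0,0,0]],
    [[0,0,0],[0,0,0]]
  ]
}}

```text
t: 9.5
tcp_pos: [0.5662, 0.0823, 0.3894]
orientation: [3.139, 0.01, 2.923]
contact_force: [0.3, -0.0, 0.8]
grip_width: 0.0003
grasp_force: 0.0
```

```bash
python3 look.py l4
```

```text
t 9.5 tip [0.568  0.0824 0.2074] F [ 0.3 -0.   0.8] shift cm [-2.83  6.86  9.84] axes x [-0.976  0.216 -0.01 ] z [ 1.000e-02  8.000e-04 -9.999e-01]
```

View pics/l4.png

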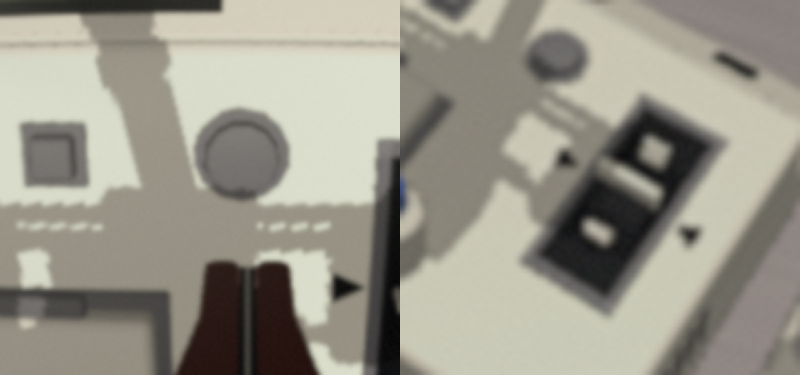

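The long rib is on top between the arrowheads, the key is back up, and the robot is clear.

```bash
python3 -c "
from workcell import hand_in
print(hand_in())"
```

```text
the job is handed in; nothing more can be done
None
```

I flicked the filter wheel three clicks until the long rib sat on top between the arrowheads, then pressed the zero key fully down and released it; I handed the job in at about 9.6 s with the arm clear.

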